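# Set the backs of a pair of study casts flush with a square

### The job

The upper study cast sits a few millimetres too far back on the lower one. Take the square from its block, lay its stock flat on the upper cast's base with the blade hanging down behind, gently draw the blade in until it rests without a gap on both backs, hold it pressed on base and backs for a good second, and put the square back in its slot as it stood. Move the cast with the square only, never the fingers, press with less than 25 N so that the plaster does not chip, leave the casts flush, and do not disturb the jar, bowl or spatula.

Things in the scene. Friction and masses are not known exactly. Their poses are not given: they have to be found in the camera images.
- lower_cast: Lower study cast of cream dental stone, teeth up on a 100 x 100 mm black mat 3 mm thick; fixed. Origin: bench level, under the middle of its flat upright back face. x points out of the back face, away from the front teeth; z up. 62 mm wide (y), about 65 mm deep (x -65 to 0 mm). Back face: plane x = 0, 3 to 27 mm above the bench; biting plane 39 mm above the bench.
- lower_back (a point): Middle of the lower cast's back face, 15 mm above the bench; axes as the lower cast.
- upper_cast: Upper cast, some 0.2 kg, loose, teeth down on the lower cast's teeth, sliding on them with a few N of friction. Origin: 39 mm above the bench, under the middle of its back face; x out of the back, z up. 62 mm wide, 65 mm deep; back face 12 to 36 mm above the origin; flat level base face on top, 75 mm above the bench. At the start its back stands 4 to 8 mm out (+x) from the lower one's.
- upper_back (a point): Middle of the upper cast's back face, 12 mm below its base face; axes as the upper cast. Flush means that it lies in the plane of the lower cast's back.
- square: The square, 0.15 kg, upright in the block. Origin: inner corner, where stock underside and blade inner (-x) edge meet. x from stock to blade, z up. Stock: aluminium bar, x -70 to 16, 15 thick (y), z 0 to 26 mm. Blade: steel strip, x 0 to 16, 3 thick, down to z -62 mm. In use the stock's underside lies on the upper base, the blade's inner edge on the backs: axes as the casts'.
- square_stock: The stock of the square, which is where to grip it across its 15 mm thickness (y), from above. Origin: centre of the stock, 27 mm to -x and 13 mm above the inner corner; axes as the square.
- block: Beech tool block, 120 x 140 x 75 mm (x, y, z), fixed. Origin: centre of its underside, z up. The square's stock rests along x on its top, 75 mm above the bench, blade in the slot; the square's inner corner then lies at x = 17, y = 0, z = 75 mm, axes along the block's. A row of short burs stands at y = -55 mm, up to 14 mm above the top.
- slot (a point): Centre of the mouth of the block's slot, at x = 25 mm, y = 0 of the block, 75 mm above the bench; the slot is 25 mm long in x, 9 mm wide in y, 68 mm deep.
- jar: Small white jar with a red cap, 44 mm wide, 55 mm high, on the bench beside the casts; leave it alone. Origin: centre of its underside.
- bowl: Green plaster mixing bowl, 110 mm wide, 60 mm high, on the bench; leave it alone. Origin: centre of its underside.
- spatula: Plaster spatula, 190 mm long, lying on the bench near the robot; leave it alone. Origin: at the level of the bench, near its middle.

How it is judged (in metres and radians):
On the way:
1. for 1 s at once: stock flat on the upper base (over 1 N), upright blade on the lower cast's back (over 2 N), in line with the casts, and the two backs flush to 1.5 mm (contact force between square_stock and upper_cast above 1 N and contact force between square and lower_cast above 2 N and x of upper_back in the frame of lower_cast between -0.0015 and 0.0015 m and angle between the z axis of square and the z axis of lower_cast, either way round below 0.04 rad and angle between the x axis of square and the x axis of lower_cast, either way round below 0.09 rad), for 1 s.
At the end, for the whole second after the job is handed in: The upper cast rests on the lower with the backs flush to 1.5 mm, within 5 mm sideways and 4.5 degrees of turn; the square stands in the block as at the start (corner within 6 mm along, 5 mm across, stock down on the block to 3 mm); released and at rest (x of upper_back in the frame of lower_cast between -0.0015 and 0.0015 m and y of upper_back in the frame of lower_cast between -0.005 and 0.005 m and angle between the x axis of upper_cast and the x axis of lower_cast, either way round below 0.08 rad and angle between upper_cast's own z axis and vertical below 0.04 rad and linear speed of each of upper_cast, square below 0.01 m/s and x of square in the frame of block between 0.011 and 0.023 m and y of square in the frame of block between -0.005 and 0.005 m and z of square in the frame of block between 0.072 and 0.078 m and angle between square's own z axis and vertical below 0.06 rad); the robot touches nothing.
It fails at once if the square presses on a cast with more than 25 N (the plaster chips) (contact force between square and upper_cast above 25 N or contact force between square and lower_cast above 25 N).
It fails at once if the fingers or the arm push a cast (over 2 N) (contact force between any of the fingers, the arm and upper_cast above 2 N or contact force between any of the fingers, the arm and lower_cast above 2 N).
It fails at once if the upper cast is pushed off its teeth (tipped over 0.2 rad) (angle between upper_cast's own z axis and vertical above 0.2 rad).
It fails at once if the jar, bowl or spatula is moved by more than 20 mm (distance of any of jar, bowl, spatula from where it was at the start of the episode above 0.02 m).
It also fails if it takes over 72 s, if anything falls off the work surface, if the arm or the gripper's body presses on something with over 40 N, if the wrist force passes 120 N, or if a joint passes its speed limit or range.

### The arm

A 7-joint arm with a two-finger parallel gripper is mounted at the origin on the work surface. World frame = base frame: x ahead of the robot, y to its left, z up, the work surface at z = 0. Lengths are in m, angles in degrees, forces in N, time in s.
With the tool pointing down it reaches from about 0.35 to 0.775 m from the base axis. Payload 3.1 kg.
Tool frame: the origin (TCP) lies midway between the tips of the shut fingers; the grasp point (between the pads) lies arm.grip_depth behind it (arm.grip_depth is the distance from the TCP to the grasp point, in m); z points along the fingers, y is the line along which they close (so a half turn about z gives the same grasp; the last joint's range is limited). The gripper opens to 85 mm and grips with 20 to 120 N. Pads are 22 mm wide; open, the fingers measure 114 mm over their backs; the gripper's body (76 mm by 85 mm) begins 54 mm behind the grasp point. The pads swing forward as they close: fully open they stand 13 mm farther back than shut.
Start: joints at [-68.967, 17.813, 0.802, 86.603, -0.252, 75.585, -1.558], TCP at [0.219, 0.505, 0.231] pointing down, gripper open.
Joint ranges: [-154.91, 154.91], [-16.99, 109.72], [-72.82, 74.43], [7.12, 147.25], [-82.49, 262.49], [11.32, 116.49], [-174.64, 174.64]. Speed limits (degrees/s): [159.86, 159.86, 180, 180, 180, 180, 180].

### API

Orientations are given as [roll, pitch, yaw] about the fixed x, y, z axes, in that order (R = Rz(yaw) Ry(pitch) Rx(roll)).
In Python, from station import status, eyes, order, arm gives the robot as it stands.
- The arm moves only by the shell command python3 -m jog 'ROWS' [FORCE]. ROWS is a JSON object of lists of equal length, an entry for each row: "xyz": the shift along the world's x, y, z in m, a list of three; "rotation": the turn, a rotation vector about the world's x, y, z in degrees, a list of three; "jaw": the gripper's target within -1 to 1 (fully open at 1, half-way at 0, shut at -1). A call has 1 to 10 rows; each row is the pose to reach, as a shift and turn from the pose commanded when the call began; what a row does not reach only later rows make up. A row lasts 1/10 s, in which the tool goes at most 50 mm and 8.59 degrees, less where a joint would pass 70% of its speed; a pose out of reach is approached as far as the arm can. A call with a gripper value outside its range is refused whole. The fingers move at their own pace and stop on an object; FORCE is the grip in N (left out, the last holds). Time passes only in rows, so rows that repeat a pose let the fingers close. It gives the time, the measured TCP pose, the force, the opening and the grip force at its end, in the units of the state.
- status.sense(): the state, without advancing time (a new reading comes with each control period).
- eyes.camera(name): name is "scene" or "top"; returns (picture, depth): 480x640x3 uint8, blue, green, red; 480x640 float32, m along the optical axis (not along the pixel's ray), 0 where there is no reading.
- eyes.calibration(name): a dict with "fx", "fy", "cx", "cy" (pixels), "dist_coeffs" ([k1, k2, p1, p2, k3] as OpenCV has them; the pictures are not rectified), "camera_from_world" (4x4, takes a point from world to camera coordinates). Camera axes: x right, y down, z forward; pixel columns grow to the right and rows downward; lengths in m; the calibration is good to about 2 mm. A picture is of the moment at which its call begins. calibration takes no time and is no camera call.
- order.hand_in(): hands the job in; it is judged then, once.
Trained networks look in the newest picture that a camera, given by its name, has taken for a name from the list of things; names that differ only in an ending like _2 or _b are one class to them, and where a whole thing is asked for, a point or a joint stands for the part that bears it (a point fixed in the world has none). Each returns a list of dicts, best first, with "confidence" (0 to 1); they miss things now and then, are a little off and sometimes report something else, mostly with a low value. They report only what shows in the picture. A call takes as long as a camera call.
- eyes.find_in(camera, label): "centre" ([column, row] in pixels, amid what is visible of it).
- eyes.place_of(camera, label): "centre" ([column, row] in pixels: a listed point, or the origin of a listed thing).
The state is a dict: "clock": time; "qpos": joint angles; "joint_vel": joint speeds; "joint_efforts": joint torques, N m; "eef_pos": TCP position; "eef_rot": TCP orientation; "contact_force": force on the tool from outside, world axes, zero at the start; "wrist_torque": the same for the moment, N m; "grip_width": finger opening in m; "grasp_force": force on a finger pad.
Only numpy, scipy, OpenCV 4.12 (cv2) and the standard library are available. Lean on these libraries where they do the work, as an engineer would, in place of code of your own. Each camera call takes 0.05 s, during which the arm holds its last target. There are 200 camera calls.

## Working session

There is one attempt and no reset: what is moved stays moved. The work goes in short steps, Python scripts to look and compute and a shell command to move; the robot and the scene stay as the last step left them, time stands still between calls to the robot, and variables do not carry over. Pictures are saved under pics/ and viewed, at most 10 in all, crops included, and the job is handed in when it is done.

```bash
mkdir -p pics; ls
cat > h.py <<'E'
import numpy as np, cv2
from station import status, eyes, order, arm
def ray(cam,px):
    c=eyes.calibration(cam);K=np.array([[c['fx'],0,c['cx']],[0,c['fy'],c['cy']],[0,0,1]])
    u=cv2.undistortPoints(np.array([[px]],float),K,np.array(c['dist_coeffs']))[0,0]
    T=np.linalg.inv(np.array(c['camera_from_world']));return T[:3,3],T[:3,:3]@np.array([u[0],u[1],1])
def atz(cam,px,z):
    o,d=ray(cam,px);return o+d*(z-o[2])/d[2]
def proj(cam,P):
    c=eyes.calibration(cam);K=np.array([[c['fx'],0,c['cx']],[0,c['fy'],c['cy']],[0,0,1]]);T=np.array(c['camera_from_world'])
    return cv2.projectPoints(np.atleast_2d(np.array(P,float)),cv2.Rodrigues(T[:3,:3])[0],T[:3,3],K,np.array(c['dist_coeffs']))[0][:,0]
def cloud(cam,D):
    c=eyes.calibration(cam);K=np.array([[c['fx'],0,c['cx']],[0,c['fy'],c['cy']],[0,0,1]])
    v,u=np.mgrid[:480,:640];p=np.stack([u.ravel(),v.ravel()],-1).astype(float)[:,None]
    n=cv2.undistortPoints(p,K,np.array(c['dist_coeffs']))[:,0]
    P=np.c_[n,np.ones(len(n))]*D.ravel()[:,None];T=np.linalg.inv(np.array(c['camera_from_world']))
    return (P@T[:3,:3].T+T[:3,3]).reshape(480,640,3)
E
python3 - <<'E'
from h import *
print(arm.grip_depth, status.sense())
Z=dict(lower_cast=0,lower_back=.015,upper_cast=.039,upper_back=.063,square=.075,square_stock=.088,block=0,slot=.075,jar=0,bowl=0,spatula=0)
for cam in('top','scene'):
    p,d=eyes.camera(cam);cv2.imwrite(f'pics/{cam}0.png',p);np.savez(f'{cam}0.npz',p=p,d=d)
    c=eyes.calibration(cam);print(cam,c['fx'],np.linalg.inv(np.array(c['camera_from_world']))[:3,3])
    for n,z in Z.items():
        r=eyes.place_of(cam,n)[:2]
        print(n,[(np.round(q['centre'],1),round(q['confidence'],2),atz(cam,q['centre'],z).round(4)) for q in r])
E
```

```text
pics
0.0187 {'clock': 0.0, 'qpos': array([-68.96599182,  17.86069387,   0.80344506,  86.69182007,
        -0.25367789,  75.58429755,  -1.56040999]), 'joint_vel': array([ 0.06996582, -0.03765142,  0.03448693, -0.06239633,  0.06828486,
       -0.00990664, -0.0669109 ]), 'joint_efforts': array([-7.27766819e-04, -3.79910445e+01,  1.45635847e-01, -2.30593818e+01,
        1.23433967e-02,  1.37955003e-02,  2.27715255e-06]), 'eef_pos': array([0.21834169, 0.50401011, 0.23021965]), 'eef_rot': array([-1.79865044e+02,  4.54767191e-03,  1.56577125e+02]), 'contact_force': array([-0.26253475, -0.06528872,  1.10994284]), 'wrist_torque': array([ 0.02223835,  0.03867613, -0.05866264]), 'grasp_force': 0.0, 'grip_width': 0.08538463650816512}
top 486.5515211273884 [0.49669971 0.01674005 0.90220477]
lower_cast [(array([434.8, 249.4]), 0.8, array([ 0.5692, -0.2016,  0.    ]))]
lower_back [(array([431.4, 247.8]), 0.78, array([ 0.571 , -0.1918,  0.015 ]))]
upper_cast [(array([437.4, 245.2]), 0.61, array([ 0.5736, -0.1971,  0.039 ]))]
upper_back [(array([436.6, 244.3]), 0.66, array([ 0.5731, -0.1898,  0.063 ]
[... 701 characters left out ...]
0.88, array([ 0.5751, -0.1948,  0.039 ]))]
upper_back [(array([193.6, 233.1]), 0.71, array([ 0.5717, -0.1918,  0.063 ]))]
square [(array([413.5, 279.6]), 0.97, array([0.5742, 0.1705, 0.075 ]))]
square_stock [(array([416.3, 257.6]), 0.64, array([0.5424, 0.1679, 0.088 ]))]
block [(array([409.7, 297.5]), 0.78, array([ 0.5565,  0.1734, -0.    ])), (array([193.1, 245. ]), 0.68, array([ 0.5522, -0.2161,  0.    ]))]
slot [(array([415.5, 283.3]), 0.94, array([0.58  , 0.1743, 0.075 ]))]
jar [(array([250.7, 250.6]), 0.96, array([ 0.536 , -0.1123,  0.    ]))]
bowl [(array([250.6, 377. ]), 0.96, array([ 0.7549, -0.0283,  0.    ]))]
spatula [(array([340.3, 201.3]), 0.66, array([0.3753, 0.0109, 0.    ]))]
```

View pics/top0.png

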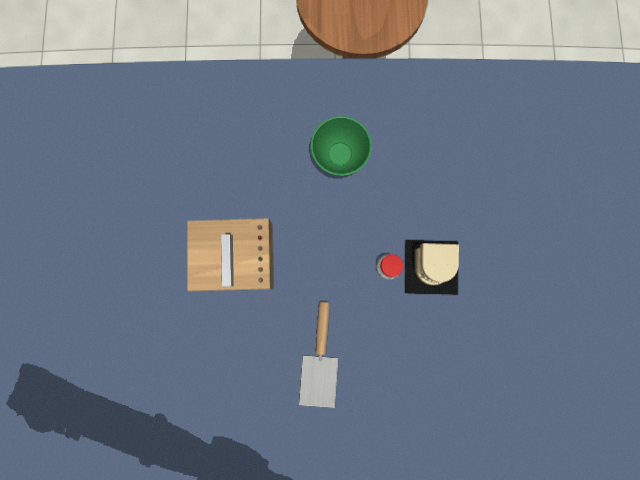

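View pics/scene0.png

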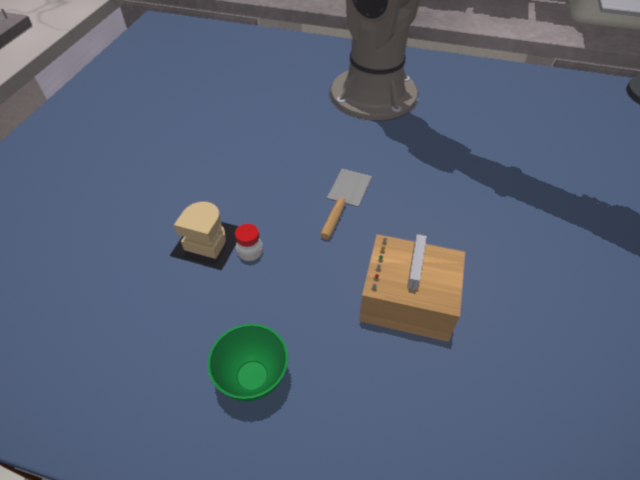

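Run:
```python
from h import *
def rect(P,nm):
    r=cv2.minAreaRect((P[:,:2]*1000).astype(np.float32));print(nm,len(P),[np.round(x,1) for x in r],np.round(cv2.boxPoints(r),1).tolist(),'z',np.median(P[:,2]).round(4))
for cam in('top','scene'):
    z=np.load(cam+'0.npz');C=cloud(cam,z['d']);X,Y,Z=C[...,0],C[...,1],C[...,2]
    def sel(x0,x1,y0,y1,z0,z1):
        m=((X>x0)&(X<x1)&(Y>y0)&(Y<y1)&(Z>z0)&(Z<z1)).astype(np.uint8)
        n,l,s,_=cv2.connectedComponentsWithStats(m);k=1+s[1:,4].argmax();return C[l==k]
    print(cam)
    rect(sel(.45,.65,-.27,-.13,.070,.080),'upper base')
    rect(sel(.45,.7,.06,.28,.069,.081),'block top')
    rect(sel(.45,.7,.1,.24,.092,.108),'stock top')
    rect(sel(.45,.7,-.3,-.08,.001,.006),'mat')
    rect(sel(.45,.7,-.14,-.06,.045,.062),'jar')
```

```text
top
upper base 1221 [array([ 540.7, -191.8]), array([63.1, 63.5]), np.float64(87.9)] [[507.79998779296875, -222.1999969482422], [571.2000122070312, -224.60000610351562], [573.5, -161.5], [510.1000061035156, -159.10000610351562]] z 0.0749
block top 4990 [array([558.6, 170.3]), array([119.2, 139.8]), np.float64(1.1)] [[497.6000061035156, 239.0], [500.3999938964844, 99.19999694824219], [619.5999755859375, 101.5999984741211], [616.7999877929688, 241.39999389648438]] z 0.075
stock top 506 [array([547.1, 169.6]), array([83.1, 16. ]), np.float64(1.2)] [[505.29998779296875, 176.6999969482422], [505.70001220703125, 160.6999969482422], [588.7999877929688, 162.5], [588.4000244140625, 178.5]] z 0.1009
mat 1290 [array([ 532.1, -186.2]), array([125.1, 119.7]), np.float64(6.4)] [[463.29998779296875, -133.60000610351562], [476.5, -252.60000610351562], [600.9000244140625, -238.6999969482422], [587.5999755859375, -119.80000305175781]] z 0.0029
jar 415 [array([ 537. , -112.5]), array([39.3, 38.5]), np.float64(60.1)] [[510.5, -119.9000015258789], [543.9000244140625, -139.10000610351562], [563.5, -105.0]
[... 511 characters left out ...]
241.3000030517578]] z 0.0746
stock top 512 [array([550.1, 168.6]), array([86.9, 15.2]), np.float64(1.1)] [[506.5, 175.3000030517578], [506.79998779296875, 160.10000610351562], [593.7000122070312, 161.8000030517578], [593.4000244140625, 177.0]] z 0.1005
mat 1064 [array([ 539. , -199.2]), array([124.3, 111.9]), np.float64(87.3)] [[480.1000061035156, -258.70001220703125], [591.9000244140625, -264.0], [597.9000244140625, -139.8000030517578], [486.1000061035156, -134.5]] z 0.003
jar 406 [array([ 540.9, -113.1]), array([39.4, 39.4]), np.float64(83.2)] [[519.0, -130.3000030517578], [558.2000122070312, -135.0], [562.7999877929688, -95.9000015258789], [523.7000122070312, -91.19999694824219]] z 0.0546
```

The top view shows the block at about (228,255) with the stock across it at (227,260). The casts are on the mat at (438,264), with the jar close by at (391,266). The scene view shows both cast backs facing that camera at about (203,235), the upper one overhanging. The networks agree with the depth data. I'll move above the square and fit the backs.

```bash
python3 -m jog '{"xyz":[[0.033,-0.033,-0.005],[0.066,-0.067,-0.01],[0.1,-0.1,-0.015],[0.133,-0.133,-0.02],[0.166,-0.167,-0.025],[0.2,-0.2,-0.03],[0.232,-0.234,-0.035],[0.265,-0.267,-0.04],[0.298,-0.301,-0.045],[0.331,-0.334,-0.05]],"rotation":[[0,0,4],[0,0,8],[0,0,12],[0,0,16],[0,0,20],[0,0,24.5],[0,0,24.5],[0,0,24.5],[0,0,24.5],[0,0,24.5]],"jaw":[0,0,0,0,0,0,0,0,0,0]}' 60
python3 - <<'E'
from h import *
for cam in('scene',):
    z=np.load(cam+'0.npz');C=cloud(cam,z['d']).reshape(-1,3)
    for nm,a,b in(('lower',.008,.025),('upper',.053,.072)):
        m=(C[:,2]>a)&(C[:,2]<b)&(abs(C[:,0]-.57)<.025)&(abs(C[:,1]+.193)<.026);P=C[m]
        for _ in range(3):
            A=np.c_[P[:,1]+.192,np.ones(len(P))];s=np.linalg.lstsq(A,P[:,0],rcond=None)[0];r=P[:,0]-A@s;P=P[abs(r)<.0025]
        print(nm,len(P),'slope deg',-np.degrees(s[0]),'x at y=-.192',s[1],'std',r.std())
z=np.load('top0.npz');p=z['p'].astype(int)
# black mat rectangle
for cam in('top','scene'):
    z=np.load(cam+'0.npz');m=(z['p'].max(-1)<35).astype(np.uint8);C=cloud(cam,z['d'])
    m&=((abs(C[...,0]-.54)<.09)&(abs(C[...,1]+.19)<.08)).astype(np.uint8)
    v,u=np.nonzero(m);P=np.array([atz(cam,(a,b),.003) for a,b in zip(u,v)])
    print(cam,len(P),cv2.minAreaRect((P[:,:2]*1000).astype(np.float32)))
E
```

```text
clock: 2.2
eef_pos: [0.5508, 0.1692, 0.1813]
eef_rot: [180.0, 0.0, -178.9]
contact_force: [0.9, 0.6, -0.1]
grip_width: 0.0426
grasp_force: 0.0
lower 147 slope deg -2.1977982931569517 x at y=-.192 0.570664248622027 std 0.0007145820449054559
upper 193 slope deg -2.5075147350416924 x at y=-.192 0.5746706851175933 std 0.000718608790020976
top 1017 ((536.9310302734375, -192.5502166748047), (97.49630737304688, 97.60799407958984), 87.48998260498047)
scene 31 ((577.77783203125, -189.38235473632812), (55.77299880981445, 9.514585494995117), 89.27369689941406)
```

```bash
python3 -m jog '{"xyz":[[0,0.0005,-0.03],[0,0.0005,-0.06],[0,0.0005,-0.085],[0,0.0005,-0.101],[0,0.0005,-0.101],[0,0.0005,-0.101],[0,0.0005,-0.101],[0,0.0005,-0.101],[0,0.0005,-0.101],[0,0.0005,-0.101]],"rotation":[[0,0,0],[0,0,0],[0,0,0],[0,0,0],[0,0,0],[0,0,0],[0,0,0],[0,0,0],[0,0,0],[0,0,0]],"jaw":[0,0,0,0,0,-1,-1,-1,-1,-1]}' 100
python3 -c "
from h import *
s=status.sense();print(s['wrist_torque'],s['contact_force'],s['qpos'])"
```

```text
clock: 3.2
eef_pos: [0.5508, 0.1716, 0.0821]
eef_rot: [179.9, 0.2, -178.9]
contact_force: [-0.5, 0.7, 6.5]
grip_width: 0.0129
grasp_force: 100.0
[-0.08995297  0.13134966 -0.01634146] [-0.47607497  0.65506989  6.54617896] [-27.03820101  27.98316247  11.1336322   94.50127086  -6.14957145
  57.92120976  77.16158804]
```

```bash
python3 -m jog '{"xyz":[[0,0,0.005],[0,0,0.01],[0,0,0.02],[0,0,0.035],[0,0,0.05],[0,0,0.065],[0,0,0.085],[0,0,0.095],[0,0,0.095],[0,0,0.095]],"rotation":[[0,0,0],[0,0,0],[0,0,0],[0,0,0],[0,0,0],[0,0,0],[0,0,0],[0,0,0],[0,0,0],[0,0,0]],"jaw":[-1,-1,-1,-1,-1,-1,-1,-1,-1,-1]}' 100
python3 - <<'E'
from h import *
s=status.sense();print(s['wrist_torque'],s['contact_force'],s['eef_pos'])
for cam in('top','scene'):
    p,d=eyes.camera(cam);cv2.imwrite(f'pics/{cam}1.png',p);np.savez(f'{cam}1.npz',p=p,d=d)
    for n in('square','square_stock'):
        print(cam,n,[(np.round(q['centre'],1),round(q['confidence'],2)) for q in eyes.place_of(cam,n)[:2]])
p=cv2.imread('pics/scene1.png');x,y=proj('scene',s['eef_pos'])[0].astype(int)
cv2.imwrite('pics/c1.png',cv2.resize(p[y-90:y+110,x-100:x+100],None,fx=3,fy=3))
E
```

```text
clock: 4.2
eef_pos: [0.5492, 0.1711, 0.1749]
eef_rot: [-180.0, -0.0, -178.9]
contact_force: [0.6, -0.4, -1.7]
grip_width: 0.0132
grasp_force: 99.2
[-0.00379423  0.01121563  0.00073773] [ 0.5947218  -0.44407297 -1.73882322] [0.54923157 0.17114252 0.17487334]
top square [(array([217.3, 240.9]), 0.62)]
top square_stock [(array([213.3, 256.3]), 0.8)]
scene square [(array([423.3, 240.3]), 0.93)]
scene square_stock [(array([426.8, 219.3]), 0.7)]
```

View pics/c1.png

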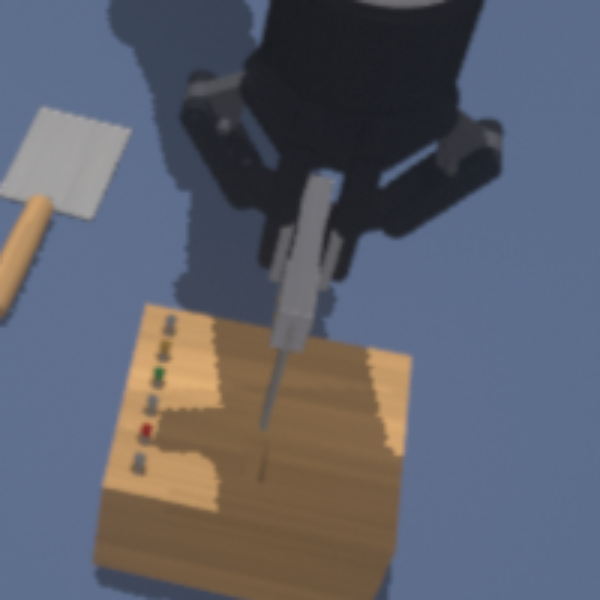

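The square hangs straight in the grip, and the blade at crop (268,420) is clear of the slot at (262,470). I'll carry it behind the casts at this height.

```bash
python3 -m jog '{"xyz":[[0.001,-0.02,0],[0.003,-0.06,0],[0.005,-0.105,0],[0.007,-0.15,0],[0.009,-0.195,0],[0.011,-0.24,0],[0.013,-0.285,0],[0.014,-0.325,0],[0.015,-0.35,0],[0.015,-0.3625,0]],"rotation":[[0,0,-0.4],[0,0,-0.8],[0,0,-1.2],[0,0,-1.6],[0,0,-2],[0,0,-2.4],[0,0,-2.8],[0,0,-3.4],[0,0,-3.4],[0,0,-3.4]],"jaw":[-1,-1,-1,-1,-1,-1,-1,-1,-1,-1]}' 100
python3 -m jog '{"xyz":[[0,0,0],[0,0,0]],"rotation":[[0,0,0],[0,0,0]],"jaw":[-1,-1]}'
cat > look.py <<'E'
from h import *
import sys
t=sys.argv[1]
s=status.sense();e=s['eef_pos'];print('eef',e,s['eef_rot'],'F',s['contact_force'])
p,d=eyes.camera('scene');np.savez(f's{t}.npz',p=p,d=d);cv2.imwrite(f'pics/s{t}.png',p)
C=cloud('scene',d);x,y=proj('scene',e+[0.03,0,0])[0].astype(int)
cv2.imwrite(f'pics/c{t}.png',cv2.resize(p[max(y-90,0):y+110,max(x-100,0):x+100],None,fx=3,fy=3))
Q=C.reshape(-1,3)-e
# stock end face: x 36..50mm ahead of TCP, within stock height
m=(abs(Q[:,1]+.001)<.012)&(Q[:,0]>.03)&(Q[:,0]<.055)&(Q[:,2]>-.003)&(Q[:,2]<.0165)
P=Q[m];print('end face x-tcp',len(P),np.median(P[:,0]),np.percentile(P[:,1],[3,97]))
m=(abs(Q[:,1]+.001)<.012)&(Q[:,0]>.013)&(Q[:,0]<.04)&(Q[:,2]>.01)&(Q[:,2]<.035)
P=Q[m];P=P[P[:,2]>np.median(P[:,2])-.003];print('top z-tcp',len(P),np.median(P[:,2]),'pitch',np.degrees(np.polyfit(P[:,0],P[:,2],1)[0]))
m=(abs(Q[:,1]+.001)<.006)&(Q[:,0]>.02)&(Q[:,0]<.055)&(Q[:,2]>-.07)&(Q[:,2]<-.012)
P=Q[m]
if len(P)>5: print('blade outer x-tcp',len(P),np.median(P[:,0]),'y',np.median(P[:,1]),'dx/dz deg',np.degrees(np.polyfit(P[:,2],P[:,0],1)[0]),'zmin',P[:,2].min())
C=C.reshape(-1,3)
for nm,a,b in(('lower',.008,.025),('upper',.053,.072)):
    m=(C[:,2]>a)&(C[:,2]<b)&(abs(C[:,0]-.57)<.012)&(abs(C[:,1]+.193)<.026);P=C[m]
    if len(P)<20: continue
    for _ in range(3):
        A=np.c_[P[:,1]+.1935,np.ones(len(P))];q=np.linalg.lstsq(A,P[:,0],rcond=None)[0];r=P[:,0]-A@q;P=P[abs(r)<.0025]
    print(nm,len(P),'yaw',-np.degrees(q[0]),'x',q[1])
E
python3 look.py 2
```

```text
clock: 5.5
eef_pos: [0.5628, -0.1971, 0.1753]
eef_rot: [-179.8, -0.0, 177.3]
contact_force: [0.3, -0.3, -1.3]
grip_width: 0.0128
grasp_force: 99.2
clock: 5.7
eef_pos: [0.5647, -0.1895, 0.1751]
eef_rot: [179.9, -0.0, 177.8]
contact_force: [0.8, 1.3, -1.3]
grip_width: 0.0124
grasp_force: 99.2
eef [ 0.5646834  -0.18948909  0.17507477] [ 1.79881731e+02 -2.29499784e-02  1.77766359e+02] F [ 0.82848909  1.26000617 -1.34568456]
end face x-tcp 140 0.04053099432666085 [-0.00948661  0.00525445]
top z-tcp 162 0.018840940428267033 pitch -2.2438827465597244
blade outer x-tcp 235 0.035132865697394045 y -0.0016656585831162918 dx/dz deg 1.2717851449219588 zmin -0.06957405120348256
lower 154 yaw -2.256590167032052 x 0.5706107158873852
upper 177 yaw -2.5500773269150705 x 0.5745821422401169
```

View pics/c2.png

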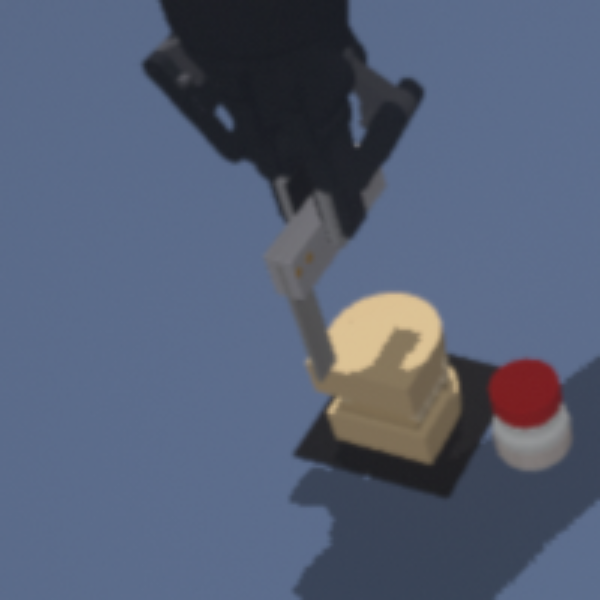

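The square is above and behind the casts. The blade tip is at crop (322,375) and the upper back at (400,395), with the jar clear on the right. I'll lower it to about 8 mm above the base.

```bash
python3 -m jog '{"xyz":[[0,0,-0.015],[0,0,-0.03],[0,0,-0.045],[0,0,-0.06],[0,0,-0.075],[0,0,-0.085],[0,0,-0.085],[0,0,-0.085],[0,0,-0.085],[0,0,-0.085]],"rotation":[[0,0,0],[0,0,0],[0,0,0],[0,0,0],[0,0,0],[0,0,0],[0,0,0],[0,0,0],[0,0,0],[0,0,0]],"jaw":[-1,-1,-1,-1,-1,-1,-1,-1,-1,-1]}' 100
python3 look.py 3
```

```text
clock: 6.75
eef_pos: [0.5653, -0.1915, 0.0913]
eef_rot: [-180.0, 0.1, 177.7]
contact_force: [0.4, -0.4, -1.4]
grip_width: 0.013
grasp_force: 99.1
eef [ 0.56531262 -0.19148203  0.09131468] [-1.79977437e+02  1.10434767e-01  1.77687991e+02] F [ 0.37289508 -0.44527707 -1.36913663]
end face x-tcp 103 0.040675790114471644 [-0.00975748  0.00502028]
top z-tcp 145 0.018781038489620455 pitch -3.0401718355345886
blade outer x-tcp 181 0.035072324379877506 y -0.0020654071054599377 dx/dz deg 1.7468072928027987 zmin -0.06884416408284541
lower 127 yaw -2.1510469042875293 x 0.570587879677746
upper 123 yaw -2.74277715852858 x 0.5746710756989973
```

View pics/c3.png

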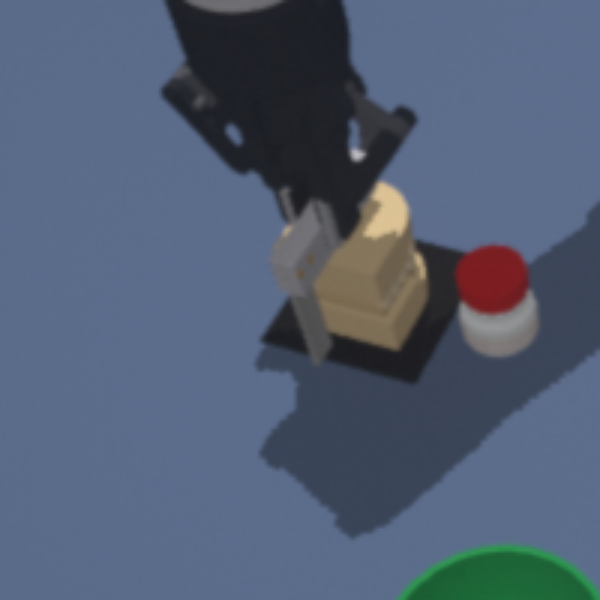

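Run:
```python
from h import *
def est(f,e):
    z=np.load(f);k='d';C=cloud('scene',z['d']).reshape(-1,3);Q=C-e
    m=(abs(Q[:,1]+.001)<.012)&(Q[:,0]>.013)&(Q[:,0]<.045)&(Q[:,2]>.01)&(Q[:,2]<.035)
    P=Q[m]
    P=P[P[:,2]>np.median(P[:,2])-.003]
    for _ in range(4):
        A=np.c_[P[:,:2],np.ones(len(P))];q=np.linalg.lstsq(A,P[:,2],rcond=None)[0];r=P[:,2]-A@q;P=P[abs(r)<.0012]
    print(f,len(P),np.degrees(q[:2]),q[2],r.std())
est('scene0.npz',np.array([.550,.170,.081]))
est('scene1.npz',np.array([.5500,.170,.175]))
est('s2.npz',np.array([.5650,-.1915,.175]))
est('s3.npz',np.array([.5653,-.1915,.0913]))
```

```text
scene0.npz 133 [0.45472269 0.84802334] 0.019341948929002633 0.0005308132689794717
scene1.npz 158 [-1.53965068  0.97767838] 0.017991310659653308 0.0006043574514184974
s2.npz 125 [-0.45708213 -2.15886655] 0.01913181547446474 0.0005527797118779373
s3.npz 110 [-1.7344992   0.52879283] 0.01966752574712874 0.0006114833276542502
```

```bash
cat > f.py <<'E'
from h import *
s=status.sense();print('torque',s['wrist_torque'].round(3),'F',s['contact_force'].round(2),'rot',s['eef_rot'].round(2),'pos',s['eef_pos'].round(4))
E
python3 f.py
python3 -m jog '{"xyz":[[0,0,-0.002],[0,0,-0.004],[0,0,-0.0055],[0,0,-0.0055],[0,0,-0.0055]],"rotation":[[0,-0.6,0],[0,-1.3,0],[0,-1.3,0],[0,-1.3,0],[0,-1.3,0]],"jaw":[-1,-1,-1,-1,-1]}' 100; python3 f.py
python3 -m jog '{"xyz":[[0,0,-0.0005],[0,0,-0.001],[0,0,-0.001]],"rotation":[[0,0,0],[0,0,0],[0,0,0]],"jaw":[-1,-1,-1]}' 100; python3 f.py
```

```text
torque [-0.031  0.018 -0.032] F [-0.29 -0.35 -2.22] rot [-1.7998e+02  9.0000e-02  1.7768e+02] pos [ 0.5652 -0.1915  0.0912]
clock: 7.3
eef_pos: [0.5646, -0.1912, 0.0847]
eef_rot: [179.9, 1.3, 177.7]
contact_force: [-0.1, 1.3, -0.8]
grip_width: 0.0128
grasp_force: 99.1
torque [ 0.004  0.082 -0.02 ] F [-0.09  1.25 -0.82] rot [179.94   1.29 177.68] pos [ 0.5646 -0.1912  0.0847]
clock: 7.6
eef_pos: [0.5646, -0.1912, 0.0837]
eef_rot: [179.9, 1.3, 177.7]
contact_force: [1.0, -0.4, -2.2]
grip_width: 0.0131
grasp_force: 99.1
torque [-0.038  0.064 -0.039] F [ 0.99 -0.42 -2.18] rot [179.94   1.29 177.69] pos [ 0.5646 -0.1912  0.0837]
```

```bash
python3 -m jog '{"xyz":[[0,0,-0.0005],[0,0,-0.0008],[0,0,-0.0008]],"rotation":[[0,0,0],[0,0,0],[0,0,0]],"jaw":[-1,-1,-1]}' 100 >/dev/null; python3 f.py
python3 -m jog '{"xyz":[[0,0,-0.0005],[0,0,-0.0008],[0,0,-0.0008]],"rotation":[[0,0,0],[0,0,0],[0,0,0]],"jaw":[-1,-1,-1]}' 100 >/dev/null; python3 f.py
```

```text
torque [ 0.046  0.138 -0.036] F [-0.37  1.05 -1.25] rot [179.94   1.29 177.69] pos [ 0.5646 -0.1912  0.0829]
torque [ 0.014  0.175 -0.003] F [-0.59 -0.76 -0.32] rot [179.95   1.32 177.68] pos [ 0.5647 -0.1913  0.0825]
```

```bash
python3 -m jog '{"xyz":[[0,0,0],[0,0,0],[0,0,0]],"rotation":[[0,0.4,0],[0,0.8,0],[0,0.8,0]],"jaw":[-1,-1,-1]}' 100 >/dev/null; python3 f.py
python3 -m jog '{"xyz":[[0,0,-0.0005],[0,0,-0.0005],[0,0,-0.0005]],"rotation":[[0,0,0],[0,0,0],[0,0,0]],"jaw":[-1,-1,-1]}' 100 >/dev/null; python3 f.py
python3 -m jog '{"xyz":[[0,0,0]],"rotation":[[0,0,0]],"jaw":[-1]}' 100 >/dev/null; python3 f.py
```

```text
torque [0.035 0.076 0.027] F [-0.55 -0.45  0.15] rot [179.99   0.48 177.69] pos [ 0.5648 -0.1914  0.0822]
torque [0.005 0.285 0.01 ] F [-0.94  0.38  3.75] rot [179.98   0.54 177.68] pos [ 0.5648 -0.1914  0.0822]
torque [ 0.087  0.212 -0.008] F [-0.77  0.07  3.88] rot [179.98   0.54 177.68] pos [ 0.5648 -0.1914  0.0821]
```

```bash
python3 -m jog '{"xyz":[[0,0,0],[0,0,0],[0,0,0]],"rotation":[[0,0.3,0],[0,0.6,0],[0,0.6,0]],"jaw":[-1,-1,-1]}' 100 >/dev/null; python3 f.py
python3 -m jog '{"xyz":[[0,0,-0.0003],[0,0,-0.0003],[0,0,-0.0003]],"rotation":[[0,0,0],[0,0,0],[0,0,0]],"jaw":[-1,-1,-1]}' 100 >/dev/null; python3 f.py
python3 -m jog '{"xyz":[[0,0,0]],"rotation":[[0,0,0]],"jaw":[-1]}' 100 >/dev/null; python3 f.py
```

```text
torque [0.173 0.151 0.013] F [-1.29  0.31  4.51] rot [-1.7999e+02 -7.0000e-02  1.7770e+02] pos [ 0.565  -0.1913  0.082 ]
torque [ 0.093  0.24  -0.017] F [-0.8  -0.14  4.56] rot [-1.7999e+02 -4.0000e-02  1.7768e+02] pos [ 0.565  -0.1914  0.082 ]
torque [ 0.166  0.256 -0.029] F [-1.35  0.42  5.15] rot [-1.7999e+02 -4.0000e-02  1.7768e+02] pos [ 0.565  -0.1914  0.082 ]
```

```bash
python3 look.py 4
python3 - <<'E'
from h import *
z=np.load('s4.npz');C=cloud('scene',z['d']).reshape(-1,3);Q=C-np.array([.565,-.1914,.082])
m=(abs(Q[:,1]+.001)<.012)&(Q[:,0]>.013)&(Q[:,0]<.045)&(Q[:,2]>.01)&(Q[:,2]<.035);P=Q[m]
P=P[P[:,2]>np.median(P[:,2])-.003]
for _ in range(4):
    A=np.c_[P[:,:2],np.ones(len(P))];q=np.linalg.lstsq(A,P[:,2],rcond=None)[0];r=P[:,2]-A@q;P=P[abs(r)<.0012]
print(len(P),np.degrees(q[:2]),q[2])
E
```

```text
eef [ 0.56502334 -0.19138659  0.08199073] [-1.79990384e+02 -3.97292008e-02  1.77681303e+02] F [-1.35413709  0.42243258  5.14915351]
end face x-tcp 99 0.04071670546451689 [-0.0096764   0.00488115]
top z-tcp 140 0.018839193945658944 pitch -0.5626336703509005
blade outer x-tcp 172 0.03492330202547311 y -0.0020918347608367416 dx/dz deg 2.3727885661541777 zmin -0.06907924221703252
lower 120 yaw -2.0479653301379335 x 0.5705264435077076
upper 102 yaw -2.9721619950331064 x 0.574626003469051
107 [-2.27266343 -3.80619173] 0.01980019755028055
```

View pics/c4.png

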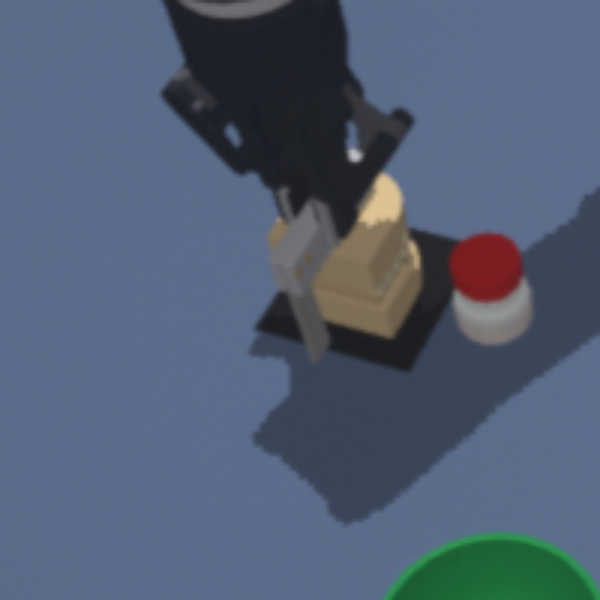

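The stock rests on the base with about 6 N, the blade hangs behind both backs at crop (312,330), and the tool is vertical. Next I draw it in.

```bash
python3 -m jog '{"xyz":[[-0.0015,0,0],[-0.003,0,0],[-0.0045,0,0],[-0.006,0,0],[-0.0075,0,0],[-0.009,0,0],[-0.0105,0,0],[-0.012,0,0],[-0.012,0,0]],"rotation":[[0,0,0],[0,0,0],[0,0,0],[0,0,0],[0,0,0],[0,0,0],[0,0,0],[0,0,0],[0,0,0]],"jaw":[-1,-1,-1,-1,-1,-1,-1,-1,-1]}' 100 >/dev/null; python3 f.py
python3 -m jog '{"xyz":[[-0.0005,0,0],[-0.001,0,0],[-0.0015,0,0],[-0.002,0,0],[-0.002,0,0]],"rotation":[[0,0,0],[0,0,0],[0,0,0],[0,0,0],[0,0,0]],"jaw":[-1,-1,-1,-1,-1]}' 100 >/dev/null; python3 f.py
python3 -m jog '{"xyz":[[-0.0005,0,0],[-0.001,0,0],[-0.0015,0,0],[-0.002,0,0],[-0.002,0,0]],"rotation":[[0,0,0],[0,0,0],[0,0,0],[0,0,0],[0,0,0]],"jaw":[-1,-1,-1,-1,-1]}' 100 >/dev/null; python3 f.py
```

```text
torque [ 0.116 -0.773 -0.001] F [3.05 0.56 5.4 ] rot [-1.7998e+02  1.0000e-02  1.7768e+02] pos [ 0.5533 -0.1915  0.082 ]
torque [ 0.077 -0.861 -0.011] F [ 3.23 -0.75  6.55] rot [-1.7997e+02  4.0000e-02  1.7768e+02] pos [ 0.5515 -0.1915  0.0821]
torque [ 0.039 -0.846 -0.02 ] F [3.6  0.39 5.14] rot [-1.7997e+02  4.0000e-02  1.7768e+02] pos [ 0.5496 -0.1915  0.0821]
```

```bash
python3 -m jog '{"xyz":[[-0.0005,0,0],[-0.001,0,0],[-0.001,0,0]],"rotation":[[0,0,0],[0,0,0],[0,0,0]],"jaw":[-1,-1,-1]}' 100 >/dev/null; python3 f.py
python3 -m jog '{"xyz":[[-0.0005,0,0],[-0.001,0,0],[-0.001,0,0]],"rotation":[[0,0,0],[0,0,0],[0,0,0]],"jaw":[-1,-1,-1]}' 100 >/dev/null; python3 f.py
python3 look.py 5
```

```text
torque [-0.053 -1.07   0.011] F [ 4.46 -0.01  5.42] rot [-1.7997e+02  6.0000e-02  1.7769e+02] pos [ 0.5487 -0.1915  0.082 ]
torque [-0.004 -1.02  -0.033] F [ 4.17 -0.43  4.77] rot [-1.7997e+02  5.0000e-02  1.7769e+02] pos [ 0.5478 -0.1914  0.082 ]
eef [ 0.54776056 -0.19142385  0.08203333] [-1.79970819e+02  5.48076457e-02  1.77694378e+02] F [ 4.16648604 -0.43247206  4.76956298]
end face x-tcp 103 0.040726619544614207 [-0.00977211  0.0049393 ]
top z-tcp 135 0.019121343464698418 pitch -2.184210067876388
blade outer x-tcp 219 0.03252995654285662 y -0.0018800726665377798 dx/dz deg 3.1399919597867703 zmin -0.06993991486749727
lower 104 yaw -1.484995157880491 x 0.5707778012050495
upper 109 yaw -2.360007339728619 x 0.5732647350004246
```

```bash
for i in 1; do python3 -m jog '{"xyz":[[-0.0005,0,0],[-0.001,0,0],[-0.001,0,0]],"rotation":[[0,0,0],[0,0,0],[0,0,0]],"jaw":[-1,-1,-1]}' 100 >/dev/null; python3 f.py; done
python3 -m jog '{"xyz":[[-0.0003,0,0],[-0.0006,0,0],[-0.0006,0,0]],"rotation":[[0,0,0],[0,0,0],[0,0,0]],"jaw":[-1,-1,-1]}' 100 >/dev/null; python3 f.py
python3 -m jog '{"xyz":[[-0.0003,0,0],[-0.0005,0,0],[-0.0005,0,0]],"rotation":[[0,0,0],[0,0,0],[0,0,0]],"jaw":[-1,-1,-1]}' 100 >/dev/null; python3 f.py
```

```text
torque [ 0.03  -1.072  0.011] F [ 3.96 -0.12  5.29] rot [-1.7997e+02  6.0000e-02  1.7769e+02] pos [ 0.5468 -0.1914  0.082 ]
torque [ 0.015 -1.105  0.044] F [ 3.79 -0.92  5.45] rot [-1.7997e+02  6.0000e-02  1.7770e+02] pos [ 0.5462 -0.1914  0.0821]
torque [ 0.004 -1.142 -0.087] F [ 5.08 -0.42  4.58] rot [-1.7997e+02  6.0000e-02  1.7769e+02] pos [ 0.5457 -0.1914  0.0821]
```

```bash
python3 -m jog '{"xyz":[[-0.0003,0,0],[-0.0005,0,0],[-0.0005,0,0]],"rotation":[[0,0,0],[0,0,0],[0,0,0]],"jaw":[-1,-1,-1]}' 100 >/dev/null; python3 f.py
python3 -m jog '{"xyz":[[-0.0003,0,0],[-0.0005,0,0],[-0.0005,0,0]],"rotation":[[0,0,0],[0,0,0],[0,0,0]],"jaw":[-1,-1,-1]}' 100 >/dev/null; python3 f.py; python3 look.py 6
```

```text
torque [-0.028 -1.107  0.01 ] F [ 4.86 -1.26  4.57] rot [-1.7997e+02  6.0000e-02  1.7770e+02] pos [ 0.5452 -0.1914  0.082 ]
torque [-0.032 -1.288 -0.067] F [5.66 1.15 4.23] rot [-1.7996e+02  1.1000e-01  1.7770e+02] pos [ 0.5451 -0.1914  0.0821]
eef [ 0.54511955 -0.19138853  0.08206368] [-1.79964114e+02  1.05052618e-01  1.77702773e+02] F [5.66454731 1.1483103  4.22817948]
end face x-tcp 108 0.040635732172452865 [-0.00937856  0.0051502 ]
top z-tcp 130 0.018882987165945095 pitch 0.9269558663098642
blade outer x-tcp 226 0.03196061048210852 y -0.0018093038506969694 dx/dz deg 3.0687039554237066 zmin -0.06977146571809274
lower 101 yaw -2.4511349575313863 x 0.5706716081513463
upper 99 yaw -1.8656508296735874 x 0.5706315288904796
```

Both backs are now flush in the depth data (0.5706 and 0.5707) and the blade has stopped on the lower back. I'll press a little more and hold.

```bash
python3 -m jog '{"xyz":[[-0.0003,0,0],[-0.0006,0,0],[-0.0006,0,0]],"rotation":[[0,0,0],[0,0,0],[0,0,0]],"jaw":[-1,-1,-1]}' 100 >/dev/null; python3 f.py
python3 -m jog '{"xyz":[[-0.0003,0,0],[-0.0006,0,0],[-0.0006,0,0]],"rotation":[[0,0,0],[0,0,0],[0,0,0]],"jaw":[-1,-1,-1]}' 100 >/dev/null; python3 f.py
```

```text
torque [-0.002 -1.44   0.039] F [7.45 0.45 3.55] rot [-1.7996e+02  1.6000e-01  1.7770e+02] pos [ 0.545  -0.1914  0.0821]
torque [-0.127 -1.65  -0.007] F [ 7.18 -0.34  3.47] rot [-179.95    0.22  177.71] pos [ 0.5449 -0.1914  0.0821]
```

```bash
python3 -m jog '{"xyz":[[-0.0005,0,-0.0002],[-0.001,0,-0.0004],[-0.001,0,-0.0004],[-0.001,0,-0.0004]],"rotation":[[0,0,0],[0,0,0],[0,0,0],[0,0,0]],"jaw":[-1,-1,-1,-1]}' 100 >/dev/null; python3 f.py
python3 -m jog '{"xyz":[[0,0,0],[0,0,0],[0,0,0],[0,0,0],[0,0,0],[0,0,0],[0,0,0]],"rotation":[[0,0,0],[0,0,0],[0,0,0],[0,0,0],[0,0,0],[0,0,0],[0,0,0]],"jaw":[-1,-1,-1,-1,-1,-1,-1]}' 100 >/dev/null; python3 f.py
python3 -m jog '{"xyz":[[0,0,0],[0,0,0],[0,0,0],[0,0,0],[0,0,0],[0,0,0],[0,0,0],[0,0,0]],"rotation":[[0,0,0],[0,0,0],[0,0,0],[0,0,0],[0,0,0],[0,0,0],[0,0,0],[0,0,0]],"jaw":[-1,-1,-1,-1,-1,-1,-1,-1]}' 100 >/dev/null; python3 f.py
python3 look.py 7
```

```text
torque [-0.074 -1.916 -0.006] F [ 6.92 -0.66  3.61] rot [-179.93    0.31  177.73] pos [ 0.5447 -0.1914  0.0821]
torque [-0.054 -1.859  0.004] F [7.37 0.78 3.37] rot [-179.93    0.31  177.73] pos [ 0.5447 -0.1914  0.0821]
torque [ 0.026 -1.848  0.025] F [ 7.49 -0.29  4.07] rot [-179.94    0.31  177.73] pos [ 0.5447 -0.1913  0.0821]
eef [ 0.54470084 -0.1913291   0.08206697] [-179.93639267    0.31310246  177.72734941] F [ 7.49366869 -0.28505358  4.06765953]
end face x-tcp 103 0.04044457790809852 [-0.01016067  0.00515781]
top z-tcp 131 0.019094070992886777 pitch -0.3283487223965956
blade outer x-tcp 228 0.0320689759697283 y -0.0018175965886115808 dx/dz deg 2.9079501448988063 zmin -0.0693635942732393
lower 104 yaw -2.045077184661423 x 0.5707518979740571
upper 98 yaw -0.8001923993609953 x 0.5706799666376805
```

View pics/c7.png

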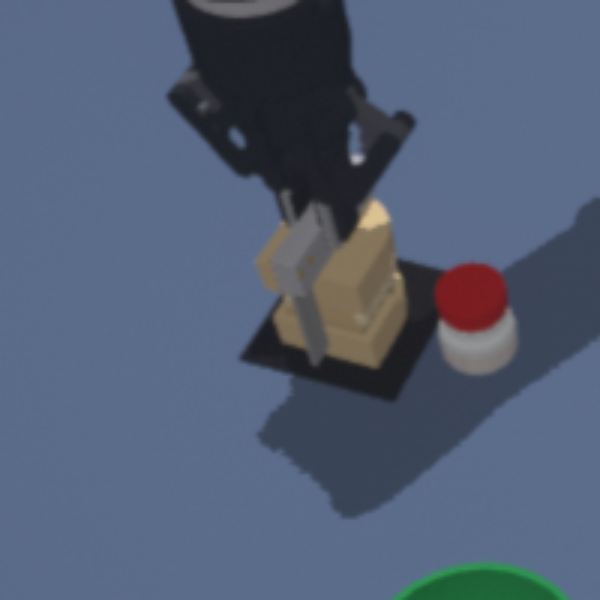

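The blade lies along both backs at crop (312,330) and the backs read flush. I'll press a bit firmer to be well clear of the 2 N limit and hold longer.

```bash
python3 -m jog '{"xyz":[[-0.0005,0,-0.0002],[-0.001,0,-0.0004],[-0.0014,0,-0.0004],[-0.0014,0,-0.0004]],"rotation":[[0,0,0],[0,0,0],[0,0,0],[0,0,0]],"jaw":[-1,-1,-1,-1]}' 100 >/dev/null; python3 f.py
python3 -m jog '{"xyz":[[0,0,0],[0,0,0],[0,0,0],[0,0,0],[0,0,0],[0,0,0],[0,0,0]],"rotation":[[0,0,0],[0,0,0],[0,0,0],[0,0,0],[0,0,0],[0,0,0],[0,0,0]],"jaw":[-1,-1,-1,-1,-1,-1,-1]}' 100 >/dev/null; python3 f.py
python3 -m jog '{"xyz":[[0,0,0],[0,0,0],[0,0,0],[0,0,0],[0,0,0],[0,0,0],[0,0,0],[0,0,0]],"rotation":[[0,0,0],[0,0,0],[0,0,0],[0,0,0],[0,0,0],[0,0,0],[0,0,0],[0,0,0]],"jaw":[-1,-1,-1,-1,-1,-1,-1,-1]}' 100 >/dev/null; python3 f.py
python3 look.py 8
```

```text
torque [-0.059 -2.196  0.017] F [ 8.87 -0.59  3.38] rot [-179.92    0.45  177.74] pos [ 0.5444 -0.1914  0.0821]
torque [-0.019 -2.161  0.   ] F [ 9.74 -0.92  2.35] rot [-179.92    0.45  177.74] pos [ 0.5444 -0.1914  0.0821]
torque [-0.013 -2.202 -0.009] F [ 9.03 -0.41  4.14] rot [-179.92    0.45  177.74] pos [ 0.5444 -0.1914  0.0821]
eef [ 0.54441613 -0.19137647  0.08211134] [-179.91646345    0.44960682  177.73987154] F [ 9.02894784 -0.41486228  4.14266002]
end face x-tcp 99 0.04056641616695145 [-0.00996381  0.00508406]
top z-tcp 131 0.01919595135816879 pitch 1.1920369217523383
blade outer x-tcp 234 0.03200905466884563 y -0.0017280870032705398 dx/dz deg 2.751716150104924 zmin -0.06954489868890609
lower 107 yaw -2.1376648663461673 x 0.5706718217864057
upper 100 yaw -1.5668770587999594 x 0.5704450710177905
```

```bash
python3 -m jog '{"xyz":[[0.001,0,0],[0.002,0,0],[0.0028,0,0.0003],[0.0028,0,0.0012],[0.003,0,0.0025],[0.0035,0,0.004],[0.005,0,0.005],[0.008,0,0.005],[0.013,0,0.005],[0.017,0,0.005]],"rotation":[[0,0,0],[0,0,0],[0,0,0],[0,0,0],[0,0,0],[0,0,0],[0,0,0],[0,0,0],[0,0,0],[0,0,0]],"jaw":[-1,-1,-1,-1,-1,-1,-1,-1,-1,-1]}' 100 >/dev/null; python3 f.py; python3 look.py 9
```

```text
torque [-0.005  0.001  0.013] F [ 0.08  0.39 -1.45] rot [179.94  -0.45 177.65] pos [ 0.5545 -0.191   0.0839]
eef [ 0.55451045 -0.19095764  0.08390935] [179.9393626   -0.44504758 177.6518878 ] F [ 0.08243582  0.39277908 -1.45427862]
end face x-tcp 97 0.04063284232052111 [-0.00977176  0.00490133]
top z-tcp 134 0.018735890639066305 pitch 0.42330648749124405
blade outer x-tcp 166 0.03511988930027077 y -0.0020264938087480866 dx/dz deg 1.7306068123310092 zmin -0.06858784207250043
lower 104 yaw -1.6804514703802382 x 0.570588988783474
upper 107 yaw -1.9600340419058404 x 0.5700400004316076
```

The upper cast stayed flush after release. Now lift clear and carry the square back.

```bash
python3 -m jog '{"xyz":[[0.002,0,0.01],[0.004,0,0.025],[0.004,0,0.04],[0.004,0,0.055],[0.004,0,0.07],[0.004,0,0.085],[0.004,0,0.09],[0.004,0,0.09]],"rotation":[[0,0,0],[0,0,0],[0,0,0],[0,0,0],[0,0,0],[0,0,0],[0,0,0],[0,0,0]],"jaw":[-1,-1,-1,-1,-1,-1,-1,-1]}' 100 >/dev/null; python3 f.py
python3 -m jog '{"xyz":[[-0.001,0.02,0],[-0.003,0.06,0],[-0.004,0.105,0],[-0.005,0.15,0],[-0.006,0.195,0],[-0.008,0.24,0],[-0.009,0.285,0],[-0.01,0.325,0],[-0.0113,0.35,0],[-0.0113,0.3625,0]],"rotation":[[0,0,0.4],[0,0,0.8],[0,0,1.2],[0,0,1.6],[0,0,2],[0,0,2.4],[0,0,2.8],[0,0,3.4],[0,0,3.4],[0,0,3.4]],"jaw":[-1,-1,-1,-1,-1,-1,-1,-1,-1,-1]}' 100 >/dev/null
python3 -m jog '{"xyz":[[0,0,0],[0,0,0],[0,0,0],[0,0,0]],"rotation":[[0,0,0],[0,0,0],[0,0,0],[0,0,0]],"jaw":[-1,-1,-1,-1]}'
python3 - <<'E'
from h import *
e=status.sense()['eef_pos']
p,d=eyes.camera('scene');C=cloud('scene',d)
x,y=proj('scene',e)[0].astype(int)
cv2.imwrite('pics/c10.png',cv2.resize(p[y-60:y+120,x-100:x+100],None,fx=3,fy=3))
def est(D,e,dy):
    Q=cloud('scene',D).reshape(-1,3)-e
    m=(abs(Q[:,1]+.001)<.012)&(Q[:,0]>.03)&(Q[:,0]<.055)&(Q[:,2]>-.003)&(Q[:,2]<.0165);P=Q[m]
    print(len(P),'end x',np.median(P[:,0])+e[0],'y',np.percentile(P[:,1],[3,50,97])+e[1])
est(d,e,0); z=np.load('scene1.npz');est(z['d'],np.array([.5495,.1705,.175]),0)
z=np.load('scene0.npz');est(z['d'],np.array([.5495,.1705,.081]),0)
for n in('slot',):print([(atz('scene',q['centre'],.075),q['confidence']) for q in eyes.place_of('scene',n)])
E
```

```text
torque [-0.028 -0.004 -0.021] F [ 0.17  0.29 -0.69] rot [-179.97   -0.    177.67] pos [ 0.5612 -0.1916  0.1768]
clock: 21.5
eef_pos: [0.5501, 0.1687, 0.1757]
eef_rot: [-179.9, -0.1, -179.1]
contact_force: [-0.3, -0.8, -1.2]
grip_width: 0.0127
grasp_force: 99.1
125 end x 0.5913749085691917 y [0.1600715  0.16731216 0.17475167]
136 end x 0.5898406787501747 y [0.16253822 0.16936135 0.17702662]
88 end x 0.5920847343341774 y [0.1618707  0.16896052 0.17654391]
[(array([0.58309286, 0.17177552, 0.075     ]), 0.81), (array([0.44516857, 0.17060867, 0.075     ]), 0.38)]
```

View pics/c10.png

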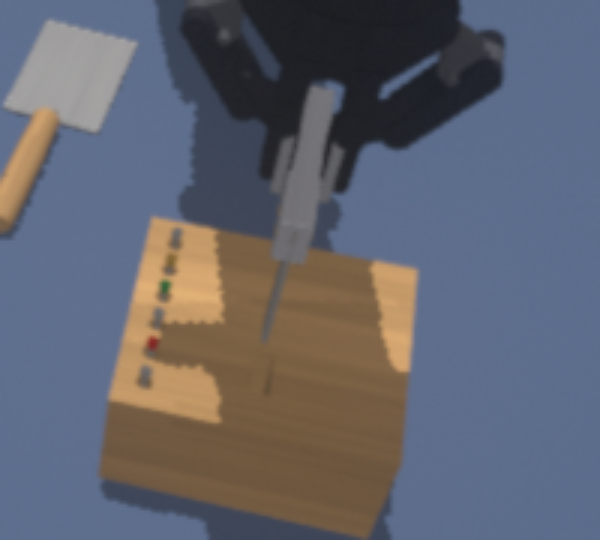

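The blade end at crop (265,340) is just above the slot at (268,375). The depth data puts the square about 1.5 mm low in y. I'll correct that and insert.

```bash
python3 f.py
python3 -m jog '{"xyz":[[0.0005,0.001,-0.01],[0.0005,0.0012,-0.02],[0.0005,0.0012,-0.025],[0.0005,0.0012,-0.025],[0.0005,0.0012,-0.025]],"rotation":[[0,0,0],[0,0,0],[0,0,0],[0,0,0],[0,0,0]],"jaw":[-1,-1,-1,-1,-1]}' 100 >/dev/null; python3 f.py
python3 - <<'E'
from h import *
e=status.sense()['eef_pos']
p,d=eyes.camera('scene')
Q=cloud('scene',d).reshape(-1,3)-e
m=(abs(Q[:,1]+.001)<.012)&(Q[:,0]>.03)&(Q[:,0]<.055)&(Q[:,2]>-.003)&(Q[:,2]<.0165);P=Q[m]
print(len(P),'end x',np.median(P[:,0])+e[0],'y',np.percentile(P[:,1],[3,50,97])+e[1])
E
```

```text
torque [ 0.024  0.    -0.012] F [-0.45  0.68 -1.04] rot [-1.7997e+02 -9.0000e-02 -1.7906e+02] pos [0.5499 0.1697 0.1757]
torque [-0.002  0.013  0.032] F [ 0.05 -0.22 -1.67] rot [-1.7998e+02 -1.3000e-01 -1.7891e+02] pos [0.55   0.1724 0.1503]
117 end x 0.5912495967192946 y [0.16389858 0.17096209 0.17828847]
```

```bash
python3 -m jog '{"xyz":[[0.0005,-0.0016,0],[0.0005,-0.0016,0],[0.0005,-0.0016,-0.008],[0.0005,-0.0016,-0.016],[0.0005,-0.0016,-0.016]],"rotation":[[0,0,0],[0,0,0],[0,0,0],[0,0,0],[0,0,0]],"jaw":[-1,-1,-1,-1,-1]}' 100 >/dev/null; python3 f.py
python3 -m jog '{"xyz":[[0,0,-0.005],[0,0,-0.01],[0,0,-0.015],[0,0,-0.02],[0,0,-0.02]],"rotation":[[0,0,0],[0,0,0],[0,0,0],[0,0,0],[0,0,0]],"jaw":[-1,-1,-1,-1,-1]}' 100 >/dev/null; python3 f.py
```

```text
torque [-0.007  0.09  -0.004] F [ 0.42 -0.3  -1.81] rot [-179.93   -0.32 -178.92] pos [0.5491 0.1705 0.1326]
torque [-0.001 -0.007  0.026] F [-0.54 -0.72 -1.82] rot [-179.96   -0.21 -178.92] pos [0.5499 0.1706 0.1135]
```

```bash
python3 -m jog '{"xyz":[[0,0,-0.006],[0,0,-0.012],[0,0,-0.018],[0,0,-0.024],[0,0,-0.028],[0,0,-0.03],[0,0,-0.03]],"rotation":[[0,0,0],[0,0,0],[0,0,0],[0,0,0],[0,0,0],[0,0,0],[0,0,0]],"jaw":[-1,-1,-1,-1,-1,-1,-1]}' 100 >/dev/null; python3 f.py
python3 -m jog '{"xyz":[[0,0,-0.0005],[0,0,-0.001],[0,0,-0.001]],"rotation":[[0,0,0],[0,0,0],[0,0,0]],"jaw":[-1,-1,-1]}' 100 >/dev/null; python3 f.py
python3 -m jog '{"xyz":[[0,0,-0.0005],[0,0,-0.001],[0,0,-0.001]],"rotation":[[0,0,0],[0,0,0],[0,0,0]],"jaw":[-1,-1,-1]}' 100 >/dev/null; python3 f.py
```

```text
torque [0.046 0.063 0.018] F [-0.09 -0.09 -2.47] rot [-1.7998e+02 -1.4000e-01 -1.7892e+02] pos [0.5504 0.1707 0.0842]
torque [-0.005  0.011 -0.014] F [ 0.01 -0.72 -1.08] rot [ 1.7999e+02 -7.0000e-02 -1.7892e+02] pos [0.5507 0.1709 0.0838]
torque [ 0.     0.036 -0.027] F [-0.38  0.28 -1.33] rot [-1.8000e+02 -1.1000e-01 -1.7892e+02] pos [0.5505 0.1708 0.0825]
```

```bash
python3 -m jog '{"xyz":[[0,0,-0.0005],[0,0,-0.001],[0,0,-0.001]],"rotation":[[0,0,0],[0,0,0],[0,0,0]],"jaw":[-1,-1,-1]}' 100 >/dev/null; python3 f.py
python3 -m jog '{"xyz":[[0,0,-0.0003],[0,0,-0.0006],[0,0,-0.0006]],"rotation":[[0,0,0],[0,0,0],[0,0,0]],"jaw":[-1,-1,-1]}' 100 >/dev/null; python3 f.py
```

```text
torque [-0.095  0.331  0.004] F [-2.71 -0.55  2.28] rot [ 1.7999e+02 -9.0000e-02 -1.7892e+02] pos [0.5506 0.1708 0.0821]
torque [-0.138  0.579  0.013] F [-4.14 -1.28  5.93] rot [ 1.7998e+02 -8.0000e-02 -1.7892e+02] pos [0.5506 0.1709 0.0821]
```

The stock is down on the block (contact at z = 0.082). Release and rise.

```bash
python3 -m jog '{"xyz":[[0,0,0.0006],[0,0,0.0006],[0,0,0.0006],[0,0,0.0006],[0,0,0.0006],[0,0,0.02],[0,0,0.05],[0,0,0.09],[0,0,0.12],[0,0,0.12]],"rotation":[[0,0,0],[0,0,0],[0,0,0],[0,0,0],[0,0,0],[0,0,0],[0,0,0],[0,0,0],[0,0,0],[0,0,0]],"jaw":[0,0,0,0,0,0,0,0,0,0]}' 60
python3 -m jog '{"xyz":[[-0.03,0.02,0],[-0.06,0.05,0],[-0.09,0.08,0],[-0.12,0.11,0],[-0.12,0.11,0]],"rotation":[[0,0,0],[0,0,0],[0,0,0],[0,0,0],[0,0,0]],"jaw":[0,0,0,0,0]}' >/dev/null
python3 - <<'E'
from h import *
for cam in('scene','top'):
    p,d=eyes.camera(cam);cv2.imwrite(f'pics/{cam}11.png',p);C=cloud(cam,d)
    X,Y,Z=C[...,0],C[...,1],C[...,2]
    def sel(D,x0,x1,y0,y1,z0,z1):
        X,Y,Z=D[...,0],D[...,1],D[...,2]
        m=((X>x0)&(X<x1)&(Y>y0)&(Y<y1)&(Z>z0)&(Z<z1)).astype(np.uint8)
        n,l,s,_=cv2.connectedComponentsWithStats(m);k=1+s[1:,4].argmax();return D[l==k]
    for t,D in(('old',cloud(cam,np.load(cam+'0.npz')['d'])),('new',C)):
        for nm,b in(('base',(.45,.65,-.27,-.13,.07,.08)),('stock',(.45,.7,.13,.21,.092,.108))):
            P=sel(D,*b);r=cv2.minAreaRect((P[:,:2]*1000).astype(np.float32));print(cam,t,nm,np.round(r[0],1),np.round(r[1],1),round(r[2],1),np.median(P[:,2]))
    if cam=='scene':
        C=C.reshape(-1,3)
        for nm,a,b in(('lower',.008,.025),('upper',.053,.072)):
            P=C[(C[:,2]>a)&(C[:,2]<b)&(abs(C[:,0]-.57)<.012)&(abs(C[:,1]+.193)<.026)]
            for _ in range(3):
                A=np.c_[P[:,1]+.1935,np.ones(len(P))];q=np.linalg.lstsq(A,P[:,0],rcond=None)[0];r=P[:,0]-A@q;P=P[abs(r)<.0025]
            print(nm,len(P),'yaw',-np.degrees(q[0]),'x',q[1])
E
```

```text
clock: 26.05
eef_pos: [0.5541, 0.1717, 0.2066]
eef_rot: [179.8, 0.5, -178.9]
contact_force: [1.1, -0.3, -0.2]
grip_width: 0.0426
grasp_force: 0.0
scene old base [ 542.5 -192.9] [63.4 66.5] 87.5 0.07486646673797759
scene old stock [550.1 168.6] [86.9 15.2] 1.1 0.10048097898500302
scene new base [ 538.1 -193.2] [63.2 67.8] 87.9 0.07483101528181879
scene new stock [549.5 169. ] [87.5 15.3] 0.9 0.10046768843818288
lower 148 yaw -1.869172998341761 x 0.570559481269523
upper 191 yaw -2.675372858418956 x 0.5699787970383641
top old base [ 540.7 -191.8] [63.1 63.5] 87.9 0.07490845878630381
top old stock [547.1 169.6] [83.1 16. ] 1.2 0.10089559878117049
top new base [ 536.6 -191.8] [63.9 62. ] 88.8 0.07497485459066028
top new stock [547.2 169.8] [83.3 15.9] 0.3 0.10091455994344312
```

View pics/scene11.png

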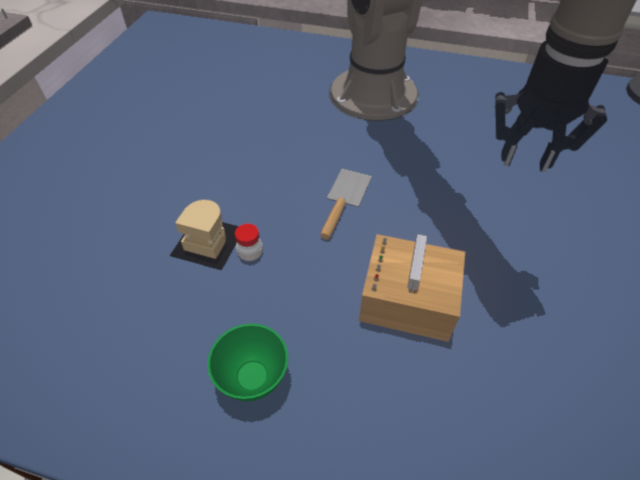

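The square stands in its slot at (418,263), within about 1 mm of where it started. The casts at (203,228) are flush, and the jar, bowl and spatula look untouched. Handing in.

```bash
python3 -c "
from station import order
print(order.hand_in())"
```

```text
the job is handed in; nothing more can be done
None
```

I've handed the job in: by the depth images the backs are flush to about 0.6 mm, I held the square pressed on base and backs for over a second at under about 10 N by the wrist sensor, and it is back in its slot within about 1 mm; the judge's verdict was not shown.

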